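# Knock a stuck mould insert loose with a mallet

## Task

The steel mould insert has stuck in its bed. Take the wooden mallet, not the steel hammer, and knock the insert back with light taps on its two striking buttons in turn, a little on one side and then a little on the other so that it never goes more than about 10 degrees askew, until both of its ends are fully home against the rear of the bed. Then stand the mallet upright on its head on the worktop and let go; leave the hammer where it stands.

Things in the scene. Friction and masses are not known exactly. Their poses are not given: they have to be found in the camera images.
- mallet_grip (a point): wooden mallet standing on its head, handle up: head of light wood 70 (x) x 42 (y) x 46 (z) mm; either of its 42 x 46 mm ends (35 mm from the handle's axis, along +x and -x) may strike. Square handle 22 x 22 mm, from 46 to 124 mm above the underside; 0.3 kg. This point is on the handle's axis 92 mm above the underside: a good grasp. x along the head, z up
- hammer_grip (a point): steel club hammer, a bystander standing in the same way: slimmer, dark steel head 84 x 26 x 28 mm, the same handle, 124 mm high. This point is on the handle 92 mm above its underside. To be left alone
- mould_bed: fixed aluminium bed 80 (x) x 150 (y) mm, base plate 10 mm thick, side rails to 44 mm high. Origin: centre of its underside; x points from its open front to its rear wall (the way to knock), y left, z up. In the middle of the front a fixed post 16 mm wide, 44 mm high, x = -49 to -57 mm: a mallet can strike only one button at a time
- mould_insert: steel block 45 x 96 x 34 mm between the rails, top 47 mm above the worktop, two striking buttons on its front. It slides along the bed's x and swings level. Friction of about 8 N holds each end: a push on one button moves that end and the other stays. It does not spring back. Origin: under its right-hand end, 45 mm right of its middle; axes as the bed's while square
- button_left (a point): centre of the face of the left striking button (seen from the bed's open front): round, steel, 22 mm across, axis along the insert's x, 37 mm above the worktop, 45 mm left of the middle. At the start the face stands 20 mm in front of the base plate (60 mm before the bed's origin); when home it is level with the plate's front edge
- button_right (a point): the same for the right striking button, 45 mm right of the middle
- left_end (a joint): how far the left end of the insert has been knocked back, m: 0 at the start, 0.020 fully home (solid stop)
- right_end (a joint): the same for the right end

How it is judged:
By the outcome, as a careful person would: the job done as asked, in the order asked, and still so for the second after the job is handed in, with the robot touching nothing.
It also fails if it takes over 61 s, if anything falls off the work surface, if the arm or the gripper's body presses on something with over 40 N, if the wrist force passes 120 N, or if a joint passes its speed limit or range.

## Robot

A 7-joint arm with a two-finger parallel gripper is mounted at the origin on a cart in front of the work surface, level with it; the furniture and walls round the work are solid. World frame = base frame: x ahead of the robot, y to its left, z up, the work surface at z = 0. Lengths are in m, angles in rad, forces in N, time in s.
With the tool pointing down it reaches from about 0.425 to 0.875 m from the base axis. Payload 8.4 kg.
Tool frame: the origin (TCP) lies at the very end of the fingers, on their centre line; the grasp point (between the pads) lies 19 mm behind it; z points along the fingers, x is the direction in which the jaws open and shut, and the axes are right-handed (so a half turn about z gives the same grasp; the last joint's range is limited). The gripper opens to 85 mm and grips with 20 to 120 N. Pads are 22 mm wide; open, the fingers measure 114 mm over their backs; the gripper's body (76 mm by 85 mm) begins 54 mm behind the grasp point. The pads swing forward as they close: fully open they stand 13 mm farther back than shut.
Start: joints at [-1.35, 0.333, 0.04, 1.465, -0.013, 1.343, -0.059], TCP at [0.204, 0.617, 0.231] pointing down, gripper open.
Joint ranges: [-2.58, 2.58], [-0.38, 2.09], [-1.3, 1.39], [0.25, 2.4], [-1.5, 4.64], [0.08, 2.09], [-2.65, 2.65]. Speed limits (rad/s): [2.22, 2.22, 2.79, 2.79, 3.14, 3.14, 3.14].

## Interface

Orientations are given as a unit quaternion [w, x, y, z].
In Python, from bench import ctrl gives the robot as it stands.
- The arm moves only by the shell command python3 -m jog 'ROWS'. ROWS is JSON, a list of rows, each a list of 7 numbers: the shift along the tool's x, y, z in m, then the turn, a rotation vector about the tool's x, y, z in rad, then the opening in per cent of the stroke, from 0 (shut) to 100 (fully open). In form: [[x, y, z, wx, wy, wz, fingers], ...]. A call has 1 to 12 rows; each row shifts and turns the commanded pose from where the row before left it, along the tool's axes as they then stand; what a row does not reach is not made up. A row lasts 1/8 s, in which the tool goes at most 62.5 mm and 10.7 degrees, less where a joint would pass 70% of its speed; a pose out of reach is approached as far as the arm can. A call with a gripper value outside its range is refused whole. The fingers move at their own pace and stop on an object; the grip force is fixed at half the most. Time passes only in rows, so rows that do not move let the fingers close. It gives the time, the measured TCP pose, the force and the opening at its end, in the units of the state.
- ctrl.get_obs(): the state, without advancing time (a new reading comes with each control period).
- ctrl.snapshot(name): name is "scene" or "top" or "wrist"; returns the picture (420x560x3 uint8, blue, green, red); there is no depth.
- ctrl.camera_model(name): a dict with "K" (3x3 intrinsics, pixels), "dist_coeffs" ([k1, k2, p1, p2, k3] as OpenCV has them; the pictures are not rectified), "pose" (4x4, takes a point from camera to world coordinates). Camera axes: x right, y down, z forward; pixel columns grow to the right and rows downward; lengths in m; the calibration is good to about 2 mm. A picture is of the moment at which its call begins: read the wrist's pose just before it. camera_model takes no time and is no camera call; for the wrist camera it gives the pose at the moment of the call.
- ctrl.job_done(): hands the job in, once; it reports no verdict.
The state is a dict: "clock": time; "joint_pos": joint angles; "dq": joint speeds; "joint_efforts": joint torques, N m; "tcp_pos": TCP position; "eef_rot": TCP orientation; "wrist_force": force on the tool from outside, world axes, zero at the start; "moment": the same for the moment, N m; "opening": opening from 0.0 (shut) to 1.0 (fully open).
Only numpy, scipy, OpenCV 4.12 (cv2) and the standard library are available. Lean on these libraries where they do the work, as an engineer would, in place of code of your own. Each camera call takes 0.05 s, during which the arm holds its last target.

## Working session

There is one attempt and no reset: what is moved stays moved. The work goes in short steps, Python scripts to look and compute and a shell command to move; the robot and the scene stay as the last step left them, time stands still between calls to the robot, and variables do not carry over. Pictures are saved under pics/ and viewed, and the job is handed in when it is done.

```bash
ls; mkdir -p pics; python3 - <<'E'
from bench import ctrl
import cv2
o=ctrl.get_obs()
for k in o: print(k,o[k])
for n in ["scene","top","wrist"]:
    m=ctrl.camera_model(n); print(n,m)
    cv2.imwrite(f"pics/{n}0.png",ctrl.snapshot(n))
E
```

```text
pics
clock 0.0
joint_pos [-1.35019986  0.33388286  0.03982518  1.46625838 -0.01337967  1.34328983
 -0.05847701]
dq [ 1.23190792e-05 -2.84945091e-04 -3.20241160e-04 -3.94298941e-04
 -1.40860904e-03 -4.52428252e-04 -1.48542868e-03]
joint_efforts [-1.56842734e-04 -6.58563566e+01  1.36549450e+00 -4.05544853e+01
  1.69308716e-02  1.27562115e-02 -1.44110345e-05]
tcp_pos [0.20420712 0.61661896 0.23044503]
eef_rot [ 5.04007940e-04  8.10653722e-01  5.85525340e-01 -6.03883080e-04]
wrist_force [ 0.92607183 -0.32271087  0.19772645]
moment [-0.01151374  0.00439843  0.01067068]
opening 1.0000068327844203
scene {'K': array([[382.91883728,   0.        , 280.77919584],
       [  0.        , 382.91883728, 210.4454345 ],
       [  0.        ,   0.        ,   1.        ]]), 'dist_coeffs': array([-0.10419336,  0.        ,  0.        ,  0.        ,  0.        ]), 'pose': array([[ 0.73548245, -0.4209732 ,  0.53089276,  0.05679704],
       [-0.67717084, -0.48271398,  0.55536192, -0.48280085],
       [ 0.02247687, -0.76796405, -0.64009843,  0.62762017],
       [ 0.        ,  0.        ,  0.        ,  1.     
[... 320 characters left out ...]
2  ],
       [-0.99989565,  0.01433439,  0.00179265,  0.00570089],
       [-0.0028898 , -0.07688935, -0.99703544,  1.05648884],
       [ 0.        ,  0.        ,  0.        ,  1.        ]])}
wrist {'K': array([[355.20227397,   0.        , 276.76941904],
       [  0.        , 355.20227397, 206.71706985],
       [  0.        ,   0.        ,   1.        ]]), 'dist_coeffs': array([-0.04139701,  0.        ,  0.        ,  0.        ,  0.        ]), 'pose': array([[ 0.31456063,  0.9072112 ,  0.27931963,  0.13270398],
       [ 0.94923597, -0.30012648, -0.09420808,  0.64154148],
       [-0.00163541,  0.29477439, -0.95556548,  0.37208761],
       [ 0.        ,  0.        ,  0.        ,  1.        ]])}
```

View pics/scene0.png

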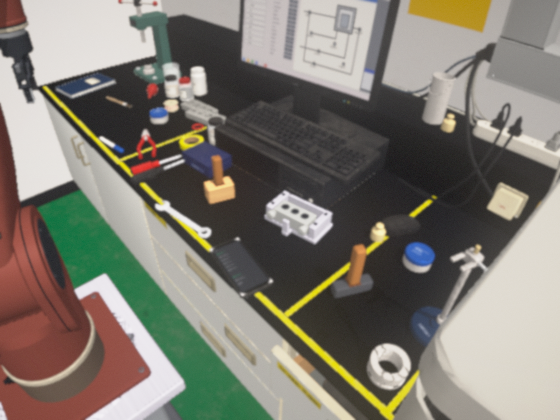

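View pics/top0.png

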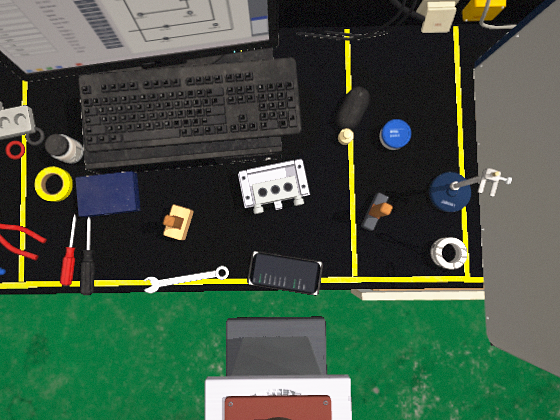

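View pics/wrist0.png

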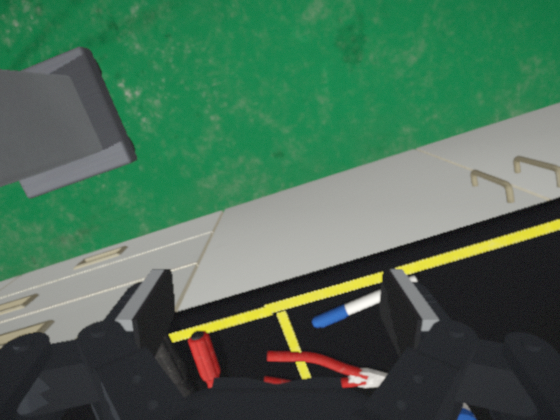

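The top view shows the mallet at about (178,222), the bed with the insert at (274,186) and the hammer at (377,210). I'll zoom in to measure them.

```bash
python3 - <<'E'
import cv2
t=cv2.imread("pics/top0.png")
a=cv2.resize(t[195:250,150:206],None,fx=7,fy=7,interpolation=cv2.INTER_CUBIC)
b=cv2.resize(t[150:220,230:316],None,fx=8,fy=8,interpolation=cv2.INTER_CUBIC)
cv2.imwrite("pics/ta.png",a);cv2.imwrite("pics/tb.png",b)
s=cv2.imread("pics/scene0.png")
cv2.imwrite("pics/sa.png",cv2.resize(s[145:245,190:340],None,fx=5,fy=5,interpolation=cv2.INTER_CUBIC))
E
```

```text
(no output)
```

View pics/ta.png

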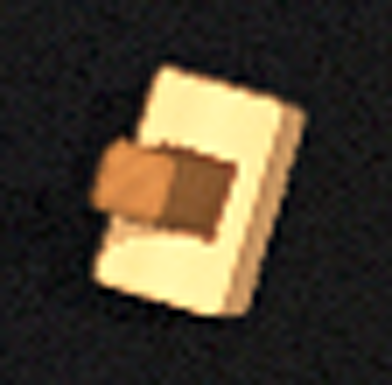

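View pics/tb.png

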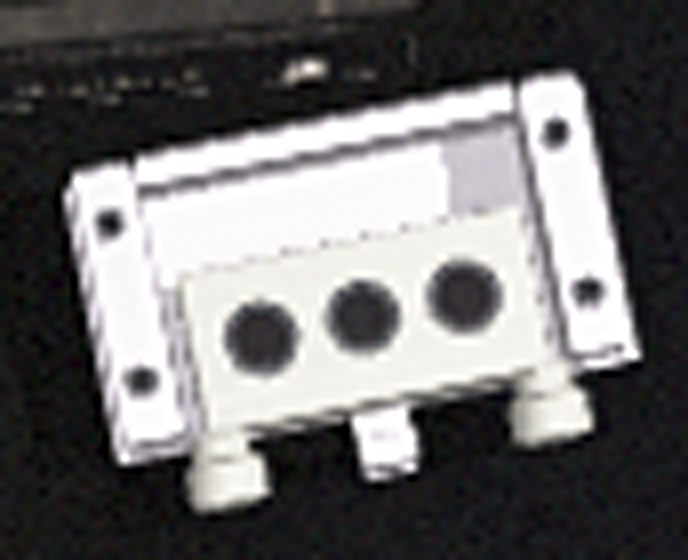

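View pics/sa.png

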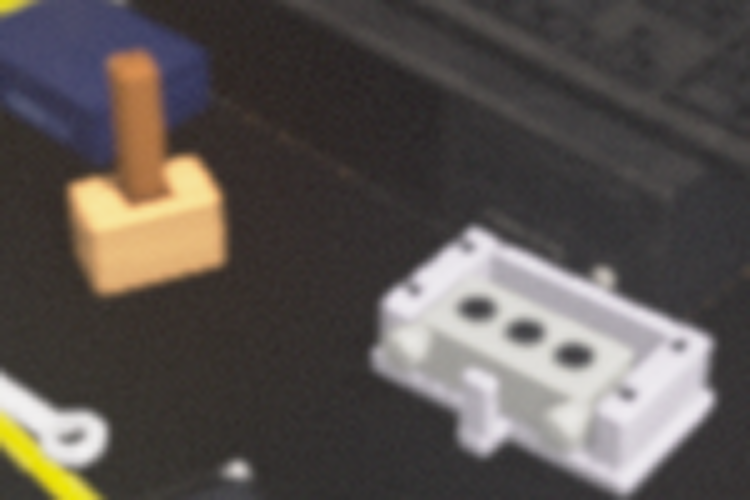

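```bash
cat > h.py <<'E'
import numpy as np, cv2
from bench import ctrl
from scipy.spatial.transform import Rotation as R
def ray(n,uv,m=None):
    m=m or ctrl.camera_model(n)
    p=cv2.undistortPoints(np.array(uv,float).reshape(-1,1,2),m["K"],m["dist_coeffs"]).reshape(-1,2)
    d=np.c_[p,np.ones(len(p))]@m["pose"][:3,:3].T
    return m["pose"][:3,3],d
def onz(n,uv,z,m=None):
    c,d=ray(n,uv,m); return c+d*((z-c[2])/d[:,2])[:,None]
def proj(n,P,m=None):
    m=m or ctrl.camera_model(n); T=np.linalg.inv(m["pose"])
    return cv2.projectPoints(np.array(P,float).reshape(-1,3),cv2.Rodrigues(T[:3,:3])[0],T[:3,3],m["K"],m["dist_coeffs"])[0].reshape(-1,2)
def tool():
    o=ctrl.get_obs(); M=R.from_quat(np.r_[o["eef_rot"][1:],o["eef_rot"][0]]).as_matrix()
    return np.array(o["tcp_pos"]),M,o
def yaw(M): return np.degrees(np.arctan2(M[1,0],M[0,0]))
E
python3 - <<'E'
from h import *
t=cv2.imread("pics/top0.png")
f=lambda L,k,o:np.array(L,float)/k+np.array(o)-0.5+0.5/k
hd=onz("top",f([(165,68),(283,100),(225,312),(98,278)],7,(150,195)),.046)
hd=hd[:,:2];print("head",hd.round(4),"c",hd.mean(0), [np.linalg.norm(hd[i]-hd[(i+1)%4]).round(4) for i in range(4)])
for a,b in((3,0),(2,1)): d=hd[b]-hd[a];print(np.degrees(np.arctan2(d[1],d[0])))
ht=onz("top",f([(123,138),(172,150),(155,222),(95,205)],7,(150,195)),.124);print("handle top",ht.round(4),ht.mean(0))
ins=onz("top",f([(178,282),(520,208),(552,365),(207,437)],8,(230,150)),.047)[:,:2]
print("ins",ins.round(4),ins.mean(0),[np.linalg.norm(ins[i]-ins[(i+1)%4]).round(4) for i in range(4)])
for a,b in((0,1),(3,2)): d=ins[b]-ins[a];print(np.degrees(np.arctan2(d[1],d[0]))+90)
ho=onz("top",f([(260,337),(465,295)],8,(230,150)),.047)[:,:2];d=ho[1]-ho[0];print("holes",ho,np.degrees(np.arctan2(d[1],d[0]))+90)
rh=onz("top",f([(108,223),(140,380),(588,291),(555,132)],8,(230,150)),.044)[:,:2]
print("rail holes",rh.round(4),rh.mean(0))
for a,b in((1,0),(2,3)): d=rh[b]-rh[a];print(np.degrees(np.arctan2(d[1],d[0])),np.linalg.norm(d))
d=rh[3]-rh[0];print(np.degrees(np.arctan2(d[1],d[0]))+90,np.linalg.norm(d))
bt=onz("top",f([(243,492),(563,428)],8,(230,150)),.048)[:,:2];print("button tops",bt)
# scene head
g=lambda L:np.array(L,float)/5+np.array((190,145))-.4
print("scene handle top",onz("scene",g([(133,57)]),.124), "ins hole mid",onz("scene",g([(526,331)]),.047))
print(tool()[0],yaw(tool()[1]))
E
```

```text
head [[0.5319 0.2184]
 [0.5214 0.182 ]
 [0.4563 0.1998]
 [0.4674 0.2388]] c [0.49424719 0.20975574] [np.float64(0.0379), np.float64(0.0675), np.float64(0.0405), np.float64(0.0677)]
-17.571454588272907
-15.3344239944769
handle top [[0.5059 0.2139 0.124 ]
 [0.5023 0.2    0.124 ]
 [0.4819 0.2047 0.124 ]
 [0.487  0.2218 0.124 ]] [0.49428247 0.21008771 0.124     ]
ins [[ 0.5717  0.0476]
 [ 0.5906 -0.0456]
 [ 0.5477 -0.0535]
 [ 0.5294  0.0402]] [ 0.55986917 -0.00280738] [np.float64(0.0951), np.float64(0.0437), np.float64(0.0954), np.float64(0.0429)]
11.455249231228507
11.002263827669609
holes [[ 0.55642564  0.02553121]
 [ 0.56707055 -0.03023119]] 10.807595484335494
rail holes [[ 0.5886  0.0666]
 [ 0.5455  0.0583]
 [ 0.568  -0.0638]
 [ 0.6118 -0.0557]] [0.57845461 0.00137405]
10.87116677067779 0.04387394041418697
10.561338399486862 0.04452737425782161
10.761639659578904 0.12445635512729883
button tops [[ 0.51433781  0.03063812]
 [ 0.53042493 -0.05606112]]
scene handle top [[0.49651754 0.21409141 0.124     ]] ins hole mid [[ 0.56252497 -0.00185903  0.047     ]]
[0.20423834 0.61671504 0.23064591] 71.67755712749549
```

```bash
cat >> h.py <<'E'
def plan(target,tyaw,n):
    p,M,o=tool(); dy=(tyaw-yaw(M)+180)%360-180
    w=-np.radians(dy)/n; d=(np.array(target)-p)/n
    print("from",p.round(4),"yaw",yaw(M).round(2),"wz/row",round(w,4))
    for i in range(n):
        s=M.T@d; print("[%.4f,%.4f,%.4f,0,0,%.4f]"%(*s,w)); M=M@R.from_rotvec([0,0,w]).as_matrix()
E
python3 -c "
from h import *
plan([.4945,.210,.19],-16.5,10)"
```

```text
from [0.2042 0.6167 0.2306] yaw 71.68 wz/row 0.1539
[-0.0295,0.0403,0.0041,0,0,0.1539]
[-0.0229,0.0444,0.0041,0,0,0.1539]
[-0.0159,0.0474,0.0041,0,0,0.1539]
[-0.0084,0.0492,0.0041,0,0,0.1539]
[-0.0008,0.0500,0.0041,0,0,0.1539]
[0.0069,0.0495,0.0041,0,0,0.1539]
[0.0144,0.0478,0.0041,0,0,0.1539]
[0.0216,0.0451,0.0041,0,0,0.1539]
[0.0282,0.0412,0.0041,0,0,0.1539]
[0.0342,0.0364,0.0041,0,0,0.1539]
```

```bash
python3 -m jog '[[-0.0295,0.0405,0.004,0,0,0.154,100],[-0.023,0.0445,0.004,0,0,0.154,100],[-0.016,0.0475,0.004,0,0,0.154,100],[-0.0085,0.049,0.004,0,0,0.154,100],[-0.001,0.05,0.004,0,0,0.154,100],[0.007,0.0495,0.004,0,0,0.154,100],[0.0145,0.048,0.004,0,0,0.154,100],[0.0215,0.045,0.004,0,0,0.154,100],[0.028,0.041,0.004,0,0,0.154,100],[0.034,0.0365,0.004,0,0,0.154,100],[0,0,0,0,0,0,100]]'
python3 - <<'E'
from h import *
plan([.4945,.210,.071],-16.5,3)
m=ctrl.camera_model("wrist"); cv2.imwrite("pics/wrist1.png",ctrl.snapshot("wrist"))
print(m["pose"])
print(proj("wrist",[[.4945,.21,.124],[.4945,.21,.046]],m))
E
```

```text
clock: 1.52
tcp_pos: [0.4959, 0.2057, 0.1911]
eef_rot: [0.001, 0.989, -0.148, 0.0]
wrist_force: [0.1, 0.4, -1.0]
opening: 1.001
from [0.4959 0.2057 0.1911] yaw -17.05 wz/row -0.0032
[-0.0009,-0.0013,0.0400,0,0,-0.0032]
[-0.0009,-0.0013,0.0400,0,0,-0.0032]
[-0.0009,-0.0013,0.0400,0,0,-0.0032]
[[ 9.55999631e-01 -2.80492669e-01 -8.59567797e-02  5.17602481e-01]
 [-2.93366297e-01 -9.13079629e-01 -2.83234542e-01  2.78771785e-01]
 [ 9.59828254e-04  2.95988940e-01 -9.55190885e-01  3.32555756e-01]
 [ 0.00000000e+00  0.00000000e+00  0.00000000e+00  1.00000000e+00]]
[[273.3719869  218.85938582]
 [274.13960132 188.01554292]]
```

View pics/wrist1.png

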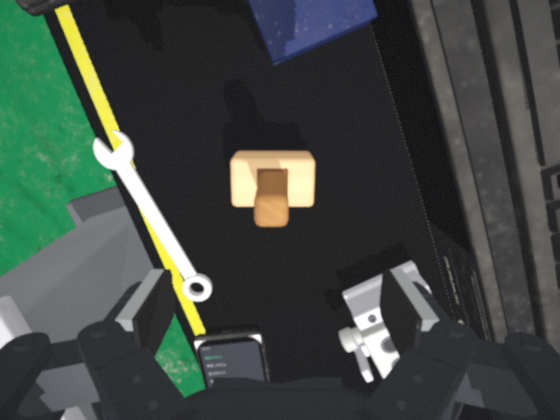

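The wrist view shows the mallet head spanning about (231–315, 151–208), square to the image, with the handle top near (271,211). I'll measure it with masks.

```bash
python3 - <<'E'
from h import *
im=cv2.imread("pics/wrist1.png")
cv2.imwrite("pics/w1z.png",cv2.resize(im[140:240,220:330],None,fx=6,fy=6,interpolation=cv2.INTER_CUBIC))
hsv=cv2.cvtColor(im,cv2.COLOR_BGR2HSV)
m=((hsv[...,0]>5)&(hsv[...,0]<28)&(hsv[...,1]>70)&(hsv[...,2]>60)).astype(np.uint8); m[:130]=0;m[245:]=0;m[:,:215]=0;m[:,335:]=0
c=max(cv2.findContours(m,0,2)[0],key=cv2.contourArea);print(cv2.boundingRect(c))
h=(m>0)&(hsv[...,1]>150)&(hsv[...,2]>140)
ys,xs=np.nonzero(h);print(xs.min(),xs.max(),ys.min(),ys.max())
print(hsv[[160,180,195,205,215,222],271])
E
```

```text
(229, 150, 88, 78)Traceback (most recent call last):
  File "<stdin>", line 8, in <module>
    return umr_minimum(a, axis, None, out, keepdims, initial, where)
ValueError: zero-size array to reduction operation minimum which has no identity
```

View pics/w1z.png

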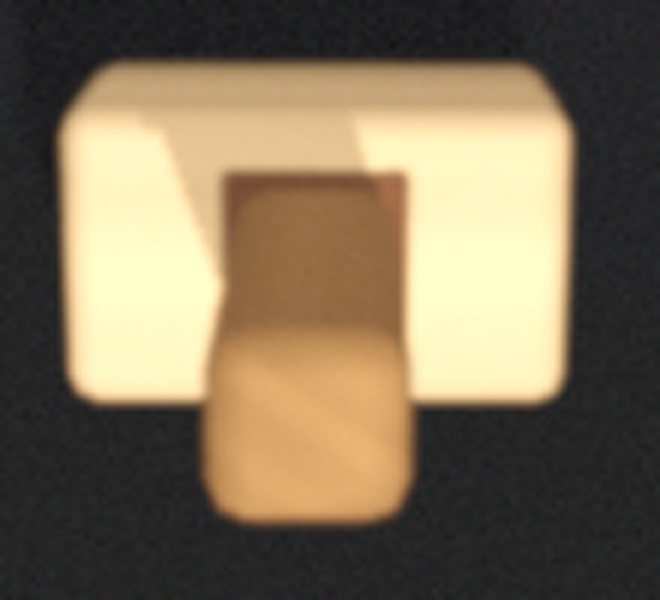

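```bash
python3 - <<'E'
from h import *
f=lambda L:np.array(L,float)/6+np.array((220,140))-.4
m=ctrl.camera_model("wrist")
a=onz("wrist",f([(204,335),(414,335),(414,522),(204,522)]),.124,m);print(a.mean(0),np.linalg.norm(a[0]-a[1]),np.linalg.norm(a[1]-a[2]))
b=onz("wrist",f([(58,112),(573,112),(568,405),(66,405)]),.046,m);print(b.mean(0),np.linalg.norm(b[0]-b[1]),np.linalg.norm(b[1]-b[2]))
plan([.4945,.2125,.071],-17.0,3)
E
```

```text
[0.49332806 0.21778857 0.124     ] 0.021309554526421037 0.020211532873304412
[0.49291765 0.21709123 0.046     ] 0.06965232510097846 0.04148948161728068
from [0.4946 0.2082 0.1911] yaw -16.75 wz/row 0.0015
[-0.0004,-0.0014,0.0400,0,0,0.0015]
[-0.0004,-0.0014,0.0400,0,0,0.0015]
[-0.0005,-0.0014,0.0400,0,0,0.0015]
```

```bash
python3 -m jog '[[0,-0.004,0.02,0,0,0,100],[0,0,0,0,0,0,100],[0,0,0,0,0,0,100]]'
python3 - <<'E'
from h import *
m=ctrl.camera_model("wrist"); im=ctrl.snapshot("wrist");np.save("m2.npy",m["pose"]);cv2.imwrite("pics/wrist2.png",im)
cv2.imwrite("pics/w2z.png",cv2.resize(im[130:250,210:340],None,fx=5,fy=5,interpolation=cv2.INTER_CUBIC))
print(tool()[0],m["pose"][:3,3])
E
```

```text
clock: 1.95
tcp_pos: [0.4949, 0.2145, 0.1718]
eef_rot: [-0.0, 0.99, -0.143, -0.0]
wrist_force: [0.9, 0.0, -0.1]
opening: 0.999
[0.49515864 0.21435074 0.17198779] [0.51595281 0.28761748 0.31336171]
```

View pics/w2z.png

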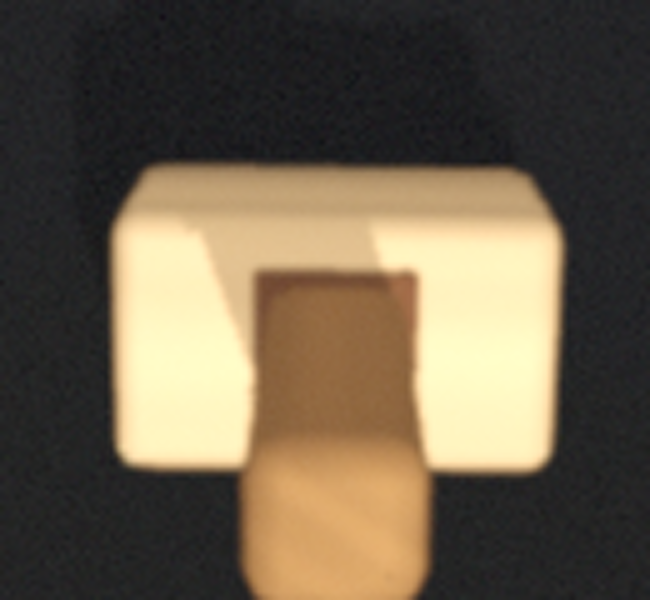

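```bash
python3 - <<'E'
from h import *
f=lambda L:np.array(L,float)/5+np.array((210,130))-.4
m=ctrl.camera_model("wrist");m["pose"]=np.load("m2.npy")
b=onz("wrist",f([(112,217),(561,222),(552,472),(117,468)]),.046,m);print(b.mean(0),np.linalg.norm(b[0]-b[1]),np.linalg.norm(b[1]-b[2]))
for i,j in((0,1),(3,2)):d=b[j]-b[i];print(np.degrees(np.arctan2(d[1],d[0])))
a=onz("wrist",f([(241,440),(431,440)]),.124,m);print(a.mean(0),np.linalg.norm(a[0]-a[1]))
plan([.4945,.2135,.071],-17,2)
E
```

```text
[0.49435325 0.2145745  0.046     ] 0.06882287490388835 0.04072169133519004
-17.12893332777194
-17.040754277356815
[0.49762544 0.22547245 0.124     ] 0.021404489782548185
from [0.4952 0.2144 0.172 ] yaw -16.5 wz/row 0.0044
[-0.0002,0.0005,0.0505,0,0,0.0044]
[-0.0002,0.0005,0.0505,0,0,0.0044]
```

```bash
python3 -m jog '[[0,0,0.05,0,0,0.009,100],[0,0,0.05,0,0,0,70],[0,0,0,0,0,0,50],[0,0,0,0,0,0,30],[0,0,0,0,0,0,0],[0,0,0,0,0,0,0],[0,0,0,0,0,0,0],[0,0,0,0,0,0,0]]'
python3 - <<'E'
from h import *
cv2.imwrite("pics/s3.png",ctrl.snapshot("scene")[110:260,160:360].repeat(3,0).repeat(3,1))
print(tool()[0],yaw(tool()[1]),tool()[2]["opening"],tool()[2]["wrist_force"])
E
```

```text
clock: 3.0
tcp_pos: [0.4964, 0.2147, 0.0735]
eef_rot: [-0.001, 0.989, -0.148, 0.001]
wrist_force: [-2.3, 0.3, 8.9]
opening: 0.251
[0.4964181  0.21467528 0.07355679] -17.064259956753094 0.2522777381842158 [-1.2353263  -0.21109891  8.20541472]
```

View pics/s3.png

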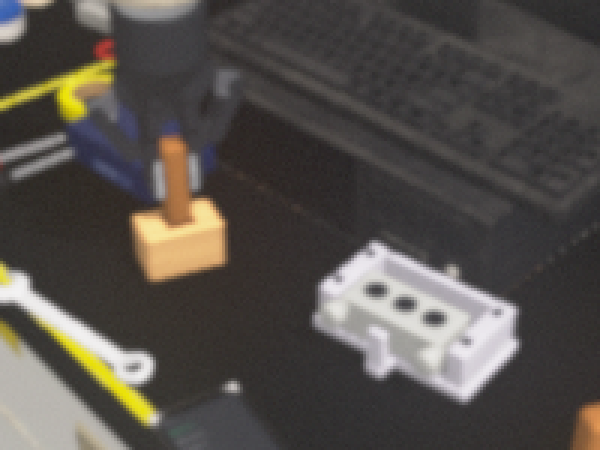

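Grasped: opening of 21.4 mm matches the handle, and the mallet is upright with the head untouched by the fingers. Next I lift it and move it to the bed.

```bash
python3 -m jog '[[0,0,-0.03,0,0,0,0],[0,0,-0.035,0,0,0,0]]'
python3 - <<'E'
from h import *
plan([.4475,.022,.138],10.9,6)
E
```

```text
clock: 3.3
tcp_pos: [0.4949, 0.2136, 0.1375]
eef_rot: [0.0, 0.989, -0.149, -0.0]
wrist_force: [1.0, -0.6, -3.7]
opening: 0.248
from [0.4949 0.2136 0.1375] yaw -17.08 wz/row -0.0814
[0.0018,0.0328,-0.0001,0,0,-0.0814]
[-0.0008,0.0329,-0.0001,0,0,-0.0814]
[-0.0035,0.0327,-0.0001,0,0,-0.0814]
[-0.0062,0.0323,-0.0001,0,0,-0.0814]
[-0.0088,0.0317,-0.0001,0,0,-0.0814]
[-0.0113,0.0309,-0.0001,0,0,-0.0814]
```

```bash
python3 -m jog '[[0.002,0.033,0,0,0,-0.0815,0],[-0.001,0.033,0,0,0,-0.0815,0],[-0.0035,0.0325,0,0,0,-0.0815,0],[-0.006,0.0325,0,0,0,-0.0815,0],[-0.009,0.0315,0,0,0,-0.0815,0],[-0.0115,0.031,0,0,0,-0.0815,0],[0,0,0,0,0,0,0],[0,0,0,0,0,0,0],[0,0,0,0,0,0,0]]'
python3 - <<'E'
from h import *
m=ctrl.camera_model("wrist");np.save("m4.npy",m["pose"]);im=ctrl.snapshot("wrist");cv2.imwrite("pics/wrist4.png",im)
cv2.imwrite("pics/top4.png",ctrl.snapshot("top"))
p,M,o=tool();print(p,yaw(M),o["opening"],o["wrist_force"])
B=np.array([.578,.0015]);a=np.radians(10.9);Rz=np.array([[np.cos(a),-np.sin(a)],[np.sin(a),np.cos(a)]])
for q in [(-.06,.045,.037),(-.06,-.045,.037),(-.057,0,.044)]: print(proj("wrist",np.r_[B+Rz@np.array(q[:2]),q[2]],m))
E
```

```text
clock: 4.42
tcp_pos: [0.4478, 0.0229, 0.1366]
eef_rot: [-0.0, 0.995, 0.096, 0.0]
wrist_force: [-0.3, 0.8, -3.1]
opening: 0.25
[0.44774974 0.02265519 0.13638579] 10.995342501100959 0.25230684252516355 [ 0.42513003 -0.02531915 -2.73030361]
[[365.98583252 210.10635845]]
[[357.07175889 318.32264682]]
[[367.60391739 271.40055987]]
```

View pics/wrist4.png

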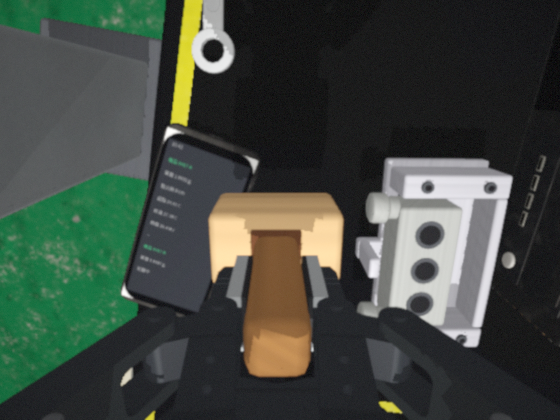

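The view shows the head parallel to the bed, with the left button near (368,208), the post near (367,256) and the right button near (360,310). I'll zoom in to refine those.

```bash
python3 - <<'E'
import cv2
t=cv2.imread("pics/wrist4.png")
cv2.imwrite("pics/w4z.png",cv2.resize(t[150:350,345:515],None,fx=3,fy=3,interpolation=cv2.INTER_CUBIC))
cv2.imwrite("pics/w4y.png",cv2.resize(t[180:330,345:445],None,fx=4,fy=4,interpolation=cv2.INTER_CUBIC))
E
```

```text
(no output)
```

View pics/w4z.png

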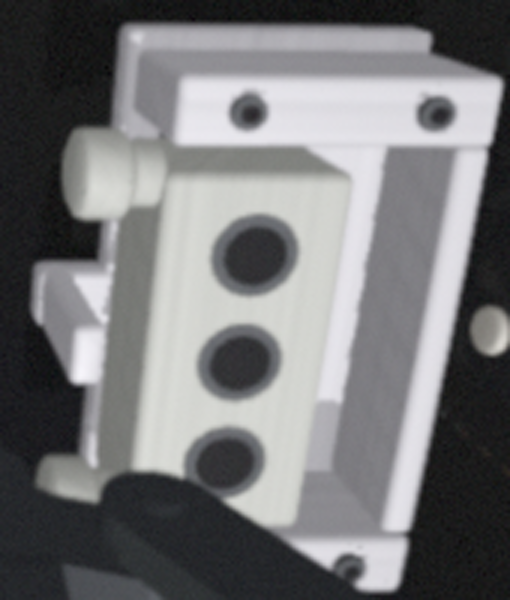

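View pics/w4y.png

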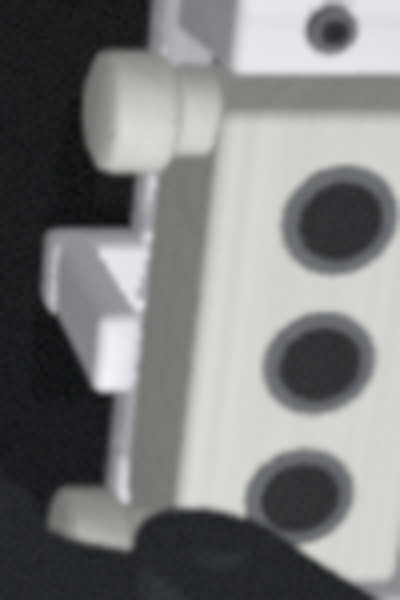

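```bash
python3 - <<'E'
from h import *
m=ctrl.camera_model("wrist");m["pose"]=np.load("m4.npy")
B=np.array([.578,.0015]);a=np.radians(10.9);Rz=np.array([[np.cos(a),-np.sin(a)],[np.sin(a),np.cos(a)]])
f=lambda L,k:np.array(L,float)/k+np.array((345,180 if k==4 else 150))-.4
def sh(n,L,k,z):
    w=onz("wrist",f(L,k),z,m)[:,:2];print(n,((w-B)@Rz*1000).round(1).tolist())
sh("post",[(98,315),(140,318),(137,392),(93,391)],4,.044)
sh("btnL face",[(110,111)],4,.037)
sh("btnL top/bot silh",[(135,48),(125,174)],4,.037)
sh("holes",[(341,220),(320,362),(300,495)],4,.047)
sh("insert corners",[(168,172),(352,178),(297,525),(133,468)],3,.047)
sh("L rail top",[(183,76),(505,80),(493,145),(177,142)],3,.044)
sh("rail holes",[(250,112),(437,113),(349,570)],3,.044)
E
```

```text
post [[-56.8, 10.5], [-49.0, 9.9], [-48.2, -5.1], [-56.4, -4.9]]
btnL face [[-55.8, 47.1]]
btnL top/bot silh [[-52.3, 58.7], [-52.1, 35.1]]
holes [[-16.0, 30.1], [-16.2, 2.4], [-16.3, -25.3]]
insert corners [[-39.0, 50.5], [4.1, 49.1], [5.0, -44.4], [-39.4, -27.1]]
L rail top [[-36.8, 72.2], [38.0, 71.6], [38.2, 56.2], [-36.5, 56.8]]
rail holes [[-20.5, 63.9], [23.4, 63.8], [23.0, -60.9]]
```

```bash
cat >> h.py <<'E'
B=np.array([.5781,.0039]);_a=np.radians(10.9);Rz=np.array([[np.cos(_a),-np.sin(_a)],[np.sin(_a),np.cos(_a)]])
def bedrep():
    p,M,o=tool(); q=Rz.T@(p[:2]-B)*1000
    print("bed mm TCP x %.1f y %.1f z %.1f yaw-bed %.2f  face x %.1f  F(bed) %s Fz %.1f t %.2f op %.3f"%(q[0],q[1],p[2]*1000,yaw(M)-10.9,q[0]+35,(Rz.T@o["wrist_force"][:2]).round(1),o["wrist_force"][2],o["clock"],o["opening"]))
def tobed(x,y,z,n):
    plan(np.r_[B+Rz@np.array([x,y]),z],10.9,n)
E
python3 -c "
from h import *
bedrep();tobed(-.115,.043,.0905,2)"
```

```text
bed mm TCP x -124.5 y 43.1 z 136.4 yaw-bed 0.10  face x -89.5  F(bed) [ 0.4 -0.1] Fz -2.7 t 4.53 op 0.252
from [0.4477 0.0227 0.1364] yaw 11.0 wz/row 0.0008
[0.0047,0.0000,0.0229,0,0,0.0008]
[0.0047,0.0000,0.0229,0,0,0.0008]
```

```bash
python3 -m jog '[[0.005,0,0.023,0,0,0,0],[0.0045,0,0.023,0,0,0,0],[0,0,0,0,0,0,0],[0,0,0,0,0,0,0]]'
python3 -c "
from h import *
bedrep()"
```

```text
clock: 5.03
tcp_pos: [0.4572, 0.0239, 0.0909]
eef_rot: [0.0, 0.995, 0.095, 0.0]
wrist_force: [-0.3, 0.3, -2.8]
opening: 0.248
bed mm TCP x -115.0 y 42.5 z 90.9 yaw-bed 0.05  face x -80.0  F(bed) [-0.2  0.3] Fz -2.8 t 5.03 op 0.248
```

```bash
python3 -m jog '[[0.016,0,0,0,0,0,0],[0.005,0,0,0,0,0,0],[0.004,0,0,0,0,0,0],[0,0,0,0,0,0,0]]'
python3 -c "
from h import *
bedrep()"
```

```text
clock: 5.52
tcp_pos: [0.4796, 0.0284, 0.0901]
eef_rot: [-0.0, 0.995, 0.095, -0.002]
wrist_force: [-6.0, 0.4, -0.5]
opening: 0.248
bed mm TCP x -92.1 y 42.6 z 90.1 yaw-bed 0.03  face x -57.1  F(bed) [-5.8  1.5] Fz -0.5 t 5.53 op 0.248
```

```bash
python3 -m jog '[[-0.025,0,0,0,0,0,0],[0,0.043,0,0,0,0,0],[0,0.043,0,0,0,0,0],[0,0,0,0,0,0,0],[0,0,0,0,0,0,0]]'
python3 - <<'E'
from h import *
bedrep()
t=ctrl.snapshot("top");cv2.imwrite("pics/top5.png",t)
cv2.imwrite("pics/t5z.png",cv2.resize(t[150:240,220:320],None,fx=6,fy=6,interpolation=cv2.INTER_CUBIC))
E
```

```text
clock: 6.15
tcp_pos: [0.4731, -0.0602, 0.0905]
eef_rot: [-0.0, 0.995, 0.095, -0.0]
wrist_force: [-0.4, 0.6, -2.7]
opening: 0.247
bed mm TCP x -115.3 y -43.1 z 90.5 yaw-bed 0.03  face x -80.3  F(bed) [-0.3  0.7] Fz -2.7 t 6.15 op 0.247
```

View pics/t5z.png

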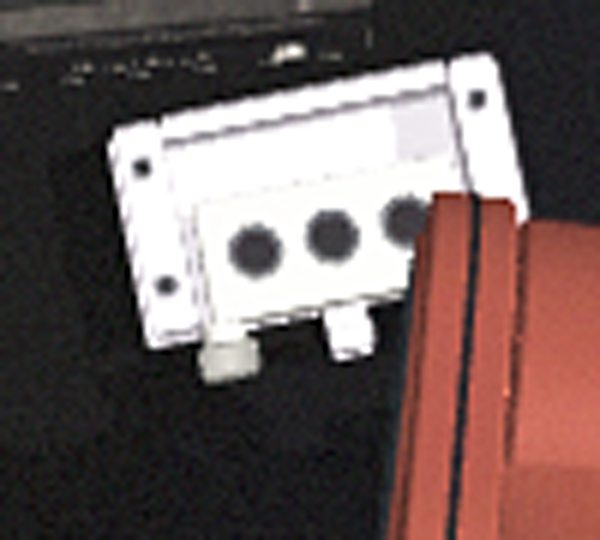

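Left end moved a few mm. Now the right button.

```bash
python3 -m jog '[[0.017,0,0,0,0,0,0],[0.006,0,0,0,0,0,0],[0.005,0,0,0,0,0,0],[0,0,0,0,0,0,0],[0,0,0,0,0,0,0]]'
python3 -c "
from h import *
bedrep()"
python3 -m jog '[[-0.028,0,0,0,0,0,0],[0,-0.043,0,0,0,0,0],[0,-0.043,0,0,0,0,0],[0,0,0,0,0,0,0]]'
python3 -c "
from h import *
bedrep()"
```

```text
clock: 6.82
tcp_pos: [0.4985, -0.0554, 0.0895]
eef_rot: [0.0, 0.995, 0.096, -0.002]
wrist_force: [-4.4, -2.5, -2.1]
opening: 0.248
bed mm TCP x -89.4 y -43.2 z 89.5 yaw-bed 0.06  face x -54.4  F(bed) [-4.8 -1.7] Fz -2.1 t 6.83 op 0.248
clock: 7.32
tcp_pos: [0.456, 0.0276, 0.0903]
eef_rot: [-0.001, 0.995, 0.098, -0.0]
wrist_force: [0.3, 0.7, -2.4]
opening: 0.252
bed mm TCP x -115.4 y 46.3 z 90.3 yaw-bed 0.40  face x -80.4  F(bed) [0.4 0.6] Fz -2.4 t 7.33 op 0.252
```

```bash
python3 -m jog '[[0.018,0.002,0,0,0,0,0],[0.008,0,0,0,0,0,0],[0.007,0,0,0,0,0,0],[0,0,0,0,0,0,0],[0,0,0,0,0,0,0]]'
python3 -c "
from h import *
bedrep()"
python3 -m jog '[[-0.033,0,0,0,0,0,0],[0,0.043,0,0,0,0,0],[0,0.042,0,0,0,0,0],[0,0,0,0,0,0,0],[0,0,0,0,0,0,0]]'
python3 -c "
from h import *
bedrep()"
```

```text
clock: 7.95
tcp_pos: [0.4868, 0.0281, 0.089]
eef_rot: [-0.0, 0.995, 0.095, -0.003]
wrist_force: [-6.6, 1.1, -4.0]
opening: 0.246
bed mm TCP x -85.0 y 41.0 z 89.0 yaw-bed 0.05  face x -50.0  F(bed) [-6.3  2.3] Fz -4.0 t 7.95 op 0.246
clock: 8.57
tcp_pos: [0.4731, -0.0616, 0.0901]
eef_rot: [0.0, 0.995, 0.095, -0.0]
wrist_force: [0.3, 0.2, -3.1]
opening: 0.252
bed mm TCP x -115.5 y -44.4 z 90.1 yaw-bed 0.00  face x -80.5  F(bed) [0.3 0.1] Fz -3.1 t 8.57 op 0.252
```

```bash
python3 -m jog '[[0.020,0,0,0,0,0,0],[0.009,0,0,0,0,0,0],[0.008,0,0,0,0,0,0],[0,0,0,0,0,0,0],[0,0,0,0,0,0,0]]'
python3 -c "
from h import *
bedrep()"
python3 -m jog '[[-0.037,0,0,0,0,0,0],[0,-0.043,0,0,0,0,0],[0,-0.043,0,0,0,0,0],[0,0,0,0,0,0,0],[0,0,0,0,0,0,0]]'
python3 -c "
from h import *
bedrep()"
```

```text
clock: 9.2
tcp_pos: [0.5073, -0.0552, 0.0891]
eef_rot: [0.001, 0.995, 0.095, -0.003]
wrist_force: [-4.9, -4.5, -3.9]
opening: 0.252
bed mm TCP x -80.7 y -44.6 z 89.1 yaw-bed 0.04  face x -45.7  F(bed) [-5.6 -3.5] Fz -3.9 t 9.20 op 0.252
clock: 9.82
tcp_pos: [0.457, 0.0229, 0.0903]
eef_rot: [0.0, 0.995, 0.096, -0.0]
wrist_force: [1.1, -0.2, -3.3]
opening: 0.251
bed mm TCP x -115.3 y 41.5 z 90.3 yaw-bed 0.11  face x -80.3  F(bed) [ 1.  -0.4] Fz -3.3 t 9.82 op 0.251
```

```bash
python3 -m jog '[[0.024,0,0,0,0,0,0],[0.010,0,0,0,0,0,0],[0.005,0,0,0,0,0,0],[0.003,0,0,0,0,0,0],[0,0,0,0,0,0,0],[0,0,0,0,0,0,0]]'
python3 -c "
from h import *
bedrep()"
```

```text
clock: 10.58
tcp_pos: [0.495, 0.0304, 0.0888]
eef_rot: [-0.0, 0.995, 0.095, -0.004]
wrist_force: [-8.9, 3.3, -1.8]
opening: 0.252
bed mm TCP x -76.6 y 41.7 z 88.8 yaw-bed 0.01  face x -41.6  F(bed) [-8.1  5. ] Fz -1.8 t 10.57 op 0.252
```

```bash
python3 -m jog '[[0.002,0,0,0,0,0,0],[0,0,0,0,0,0,0],[0,0,0,0,0,0,0]]'
python3 -c "
from h import *
bedrep()"
python3 -m jog '[[0.002,0,0,0,0,0,0],[0,0,0,0,0,0,0],[0,0,0,0,0,0,0]]'
python3 -c "
from h import *
bedrep()"
```

```text
clock: 10.95
tcp_pos: [0.4965, 0.031, 0.0887]
eef_rot: [-0.0, 0.995, 0.095, -0.004]
wrist_force: [-9.8, 2.5, -1.6]
opening: 0.249
bed mm TCP x -75.0 y 42.0 z 88.7 yaw-bed 0.02  face x -40.0  F(bed) [-9.2  4.3] Fz -1.6 t 10.95 op 0.249
clock: 11.32
tcp_pos: [0.4983, 0.0315, 0.0886]
eef_rot: [-0.0, 0.995, 0.095, -0.004]
wrist_force: [-10.9, 3.7, -2.7]
opening: 0.248
bed mm TCP x -73.1 y 42.1 z 88.6 yaw-bed 0.02  face x -38.1  F(bed) [-10.    5.7] Fz -2.7 t 11.32 op 0.248
```

```bash
python3 - <<'E'
from h import *
m=ctrl.camera_model("wrist");np.save("m6.npy",m["pose"]);im=ctrl.snapshot("wrist");cv2.imwrite("pics/wrist6.png",im)
cv2.imwrite("pics/w6z.png",cv2.resize(im[140:370,200:460],None,fx=3,fy=2.6,interpolation=cv2.INTER_CUBIC))
E
```

```text
(no output)
```

View pics/w6z.png

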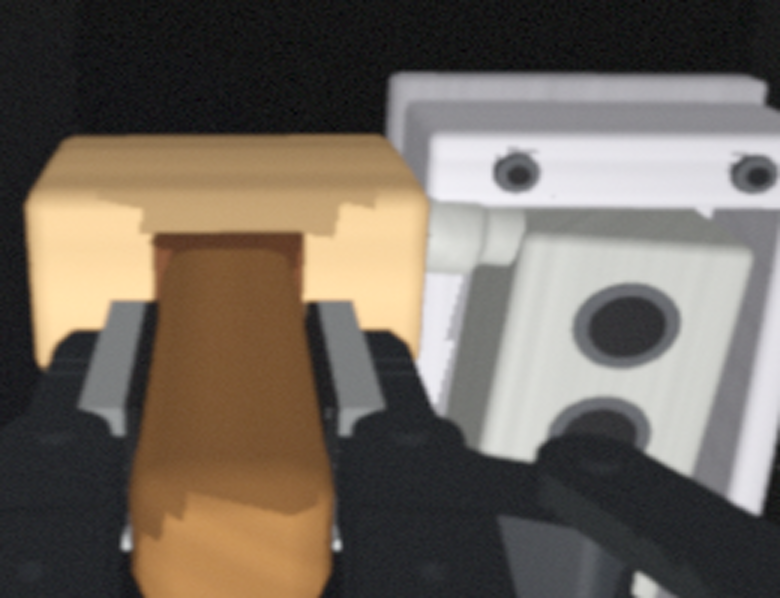

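```bash
python3 - <<'E'
from h import *
m=ctrl.camera_model("wrist");m["pose"]=np.load("m6.npy")
f=lambda L:np.array(L,float)/np.array([3,2.6])+np.array((200,140))-.4
def sh(n,L,z):
    w=onz("wrist",f(L),z,m)[:,:2];print(n,((w-B)@Rz*1000).round(1).tolist())
sh("holes",[(627,325),(602,440)],.047)
sh("insert L corners",[(527,236),(752,250)],.047)
sh("head top corners",[(28,203),(428,203)],.0886-.0735+.046)
sh("rail holes",[(517,172),(753,174)],.044)
E
```

```text
holes [[1.7, 27.6], [0.1, -1.5]]
insert L corners [[-19.1, 48.4], [23.2, 45.3]]
head top corners [[-107.6, 60.4], [-40.4, 60.6]]
rail holes [[-21.3, 61.7], [22.4, 61.4]]
```

```bash
python3 -m jog '[[0.002,0,0,0,0,0,0],[0,0,0,0,0,0,0],[0,0,0,0,0,0,0]]'
python3 -c "
from h import *
bedrep()"
python3 -m jog '[[0.002,0,0,0,0,0,0],[0,0,0,0,0,0,0],[0,0,0,0,0,0,0]]'
python3 -c "
from h import *
bedrep()"
```

```text
clock: 11.75
tcp_pos: [0.4989, 0.0316, 0.0885]
eef_rot: [-0.0, 0.995, 0.095, -0.006]
wrist_force: [-17.1, 2.3, 3.4]
opening: 0.251
bed mm TCP x -72.5 y 42.2 z 88.5 yaw-bed 0.02  face x -37.5  F(bed) [-16.4   5.5] Fz 3.4 t 11.75 op 0.251
clock: 12.12
tcp_pos: [0.4994, 0.0315, 0.0882]
eef_rot: [-0.0, 0.995, 0.095, -0.007]
wrist_force: [-23.2, 1.8, 9.4]
opening: 0.247
bed mm TCP x -72.1 y 42.0 z 88.2 yaw-bed -0.00  face x -37.1  F(bed) [-22.5   6.2] Fz 9.4 t 12.12 op 0.247
```

Force jumped at the stop, so the left end is home. Now the right end.

```bash
python3 -m jog '[[-0.050,0,0,0,0,0,0],[0,0.043,0,0,0,0,0],[0,0.043,0,0,0,0,0],[0,0,0,0,0,0,0],[0,0,0,0,0,0,0],[0.028,0,0,0,0,0,0],[0.009,0,0,0,0,0,0],[0.005,0,0,0,0,0,0],[0.003,0,0,0,0,0,0],[0,0,0,0,0,0,0],[0,0,0,0,0,0,0]]'
python3 -c "
from h import *
bedrep()"
python3 -m jog '[[0.002,0,0,0,0,0,0],[0,0,0,0,0,0,0],[0,0,0,0,0,0,0]]'
python3 -c "
from h import *
bedrep()"
```

```text
clock: 13.5
tcp_pos: [0.5147, -0.0541, 0.0891]
eef_rot: [0.001, 0.995, 0.095, -0.003]
wrist_force: [-7.3, -5.0, -1.3]
opening: 0.254
bed mm TCP x -73.3 y -45.0 z 89.1 yaw-bed 0.01  face x -38.3  F(bed) [-8.1 -3.5] Fz -1.3 t 13.50 op 0.254
clock: 13.88
tcp_pos: [0.515, -0.054, 0.0888]
eef_rot: [0.0, 0.995, 0.095, -0.005]
wrist_force: [-13.1, -4.8, 3.9]
opening: 0.246
bed mm TCP x -72.9 y -44.9 z 88.8 yaw-bed -0.01  face x -37.9  F(bed) [-13.8  -2.2] Fz 3.9 t 13.88 op 0.246
```

```bash
python3 -m jog '[[0.004,0,0,0,0,0,0],[0,0,0,0,0,0,0],[0,0,0,0,0,0,0]]'
python3 -c "
from h import *
bedrep()"
python3 -m jog '[[-0.053,0,0,0,0,0,0],[0,-0.043,0,0,0,0,0],[0,-0.042,0,0,0,0,0],[0,0,0,0,0,0,0],[0,0,0,0,0,0,0]]'
python3 - <<'E'
from h import *
bedrep()
m=ctrl.camera_model("wrist");np.save("m7.npy",m["pose"]);im=ctrl.snapshot("wrist");cv2.imwrite("pics/wrist7.png",im)
cv2.imwrite("pics/w7z.png",cv2.resize(im[150:370,200:500],None,fx=2.6,fy=2.6,interpolation=cv2.INTER_CUBIC))
t=ctrl.snapshot("top");cv2.imwrite("pics/t7z.png",cv2.resize(t[150:240,220:320],None,fx=6,fy=6,interpolation=cv2.INTER_CUBIC))
E
```

```text
clock: 14.25
tcp_pos: [0.5158, -0.0538, 0.088]
eef_rot: [0.0, 0.995, 0.095, -0.008]
wrist_force: [-24.4, -6.3, 11.6]
opening: 0.249
bed mm TCP x -72.1 y -44.9 z 88.0 yaw-bed -0.05  face x -37.1  F(bed) [-25.2  -1.6] Fz 11.6 t 14.25 op 0.249
clock: 14.88
tcp_pos: [0.4552, 0.0215, 0.0903]
eef_rot: [0.0, 0.995, 0.096, -0.0]
wrist_force: [1.0, 0.2, -2.4]
opening: 0.249
bed mm TCP x -117.4 y 40.5 z 90.3 yaw-bed 0.10  face x -82.4  F(bed) [ 1. -0.] Fz -2.4 t 14.88 op 0.249
```

View pics/w7z.png

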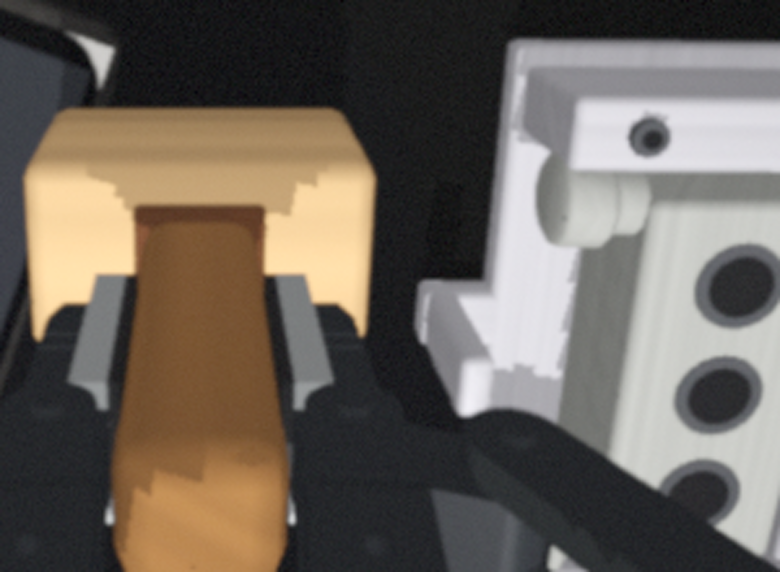

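View pics/t7z.png

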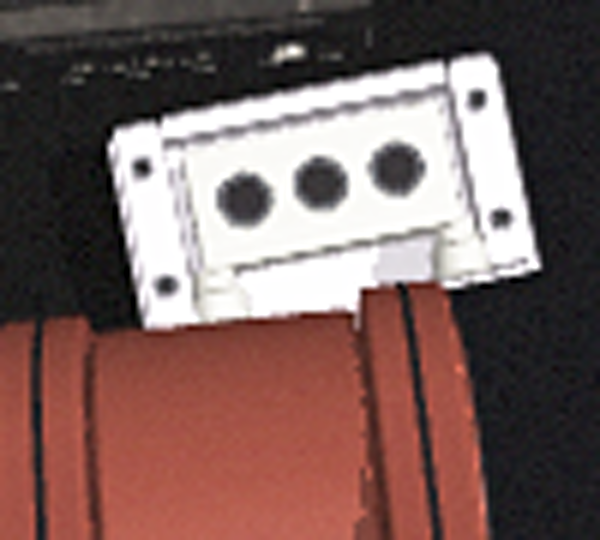

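```bash
python3 - <<'E'
from h import *
m=ctrl.camera_model("wrist");m["pose"]=np.load("m7.npy")
f=lambda L:np.array(L,float)/2.6+np.array((200,150))-.4
def sh(n,L,z):
    w=onz("wrist",f(L),z,m)[:,:2];print(n,((w-B)@Rz*1000).round(1).tolist())
sh("holes",[(740,286),(719,395),(699,495)],.047)
sh("rail hole",[(650,137)],.044)
sh("post",[(468,360)],.044)
g=lambda L:np.array(L,float)/6+np.array((220,150))-.4
w=onz("top",g([(244,199),(320,183),(397,167)]),.047)[:,:2];print(((w-B)@Rz*1000).round(1))
w=onz("top",g([(142,167),(166,285),(501,217),(477,98)]),.044)[:,:2];print(((w-B)@Rz*1000).round(1))
E
```

```text
holes [[3.0, 27.8], [3.2, -0.0], [3.3, -27.8]]
rail hole [[-21.2, 61.6]]
post [[-55.7, 7.9]]
[[  2.7  25.2]
 [  2.8  -2.9]
 [  2.8 -31.4]]
[[ 22.   59.2]
 [-21.9  59.2]
 [-22.4 -64.7]
 [ 22.  -65.3]]
```

Both views put the insert square and about 19.9 mm back. I'll give each button one more confirming tap against the stop.

```bash
python3 -m jog '[[0.035,0,0,0,0,0,0],[0.008,0,0,0,0,0,0],[0.005,0,0,0,0,0,0],[0.005,0,0,0,0,0,0],[0,0,0,0,0,0,0],[0,0,0,0,0,0,0]]'
python3 -c "
from h import *
bedrep()"
python3 -m jog '[[-0.053,0,0,0,0,0,0],[0,0.043,0,0,0,0,0],[0,0.042,0,0,0,0,0],[0,0,0,0,0,0,0],[0,0,0,0,0,0,0],[0.035,0,0,0,0,0,0],[0.008,0,0,0,0,0,0],[0.005,0,0,0,0,0,0],[0.005,0,0,0,0,0,0],[0,0,0,0,0,0,0],[0,0,0,0,0,0,0]]'
python3 -c "
from h import *
bedrep()"
python3 -m jog '[[-0.055,0,0,0,0,0,0],[0,0,-0.03,0,0,0,0],[0,0,0,0,0,0,0]]'
python3 -c "
from h import *
bedrep()"
```

```text
clock: 15.72
tcp_pos: [0.5, 0.029, 0.0878]
eef_rot: [0.0, 0.996, 0.094, -0.008]
wrist_force: [-23.1, -5.1, 7.8]
opening: 0.247
bed mm TCP x -71.9 y 39.4 z 87.8 yaw-bed -0.08  face x -36.9  F(bed) [-23.6  -0.6] Fz 7.8 t 15.72 op 0.247
clock: 17.1
tcp_pos: [0.5156, -0.0525, 0.0878]
eef_rot: [-0.001, 0.995, 0.095, -0.008]
wrist_force: [-24.0, -3.1, 8.5]
opening: 0.25
bed mm TCP x -72.1 y -43.6 z 87.8 yaw-bed 0.00  face x -37.1  F(bed) [-24.2   1.5] Fz 8.5 t 17.10 op 0.250
clock: 17.48
tcp_pos: [0.4702, -0.0616, 0.1216]
eef_rot: [-0.001, 0.995, 0.096, 0.002]
wrist_force: [0.9, -0.2, -3.0]
opening: 0.248
bed mm TCP x -118.4 y -44.0 z 121.6 yaw-bed 0.10  face x -83.4  F(bed) [ 0.8 -0.3] Fz -3.0 t 17.48 op 0.248
```

```bash
python3 -m jog '[[0,0,-0.04,0,0,0,0],[0,-0.05,0,0,0,0,0],[0.01,-0.05,0,0,0,0,0],[0.02,-0.05,0,0,0,0,0],[0.02,-0.05,0,0,0,0,0],[0.017,-0.043,0,0,0,0,0],[0,0,0,0,0,0,0],[0,0,0,0,0,0,0],[0,0,0,0,0,0,0]]'
python3 - <<'E'
from h import *
print(tool()[0],yaw(tool()[1]))
s=ctrl.snapshot("scene");cv2.imwrite("pics/s8.png",cv2.resize(s[90:270,150:370],None,fx=3,fy=3,interpolation=cv2.INTER_CUBIC))
m=ctrl.camera_model("wrist");im=ctrl.snapshot("wrist");cv2.imwrite("pics/wrist8.png",im)
E
```

```text
clock: 18.6
tcp_pos: [0.4891, 0.1878, 0.16]
eef_rot: [0.0, 0.996, 0.095, -0.0]
wrist_force: [0.5, 0.1, -3.3]
opening: 0.248
[0.48913555 0.18775511 0.16003403] 10.85354116314373
```

View pics/s8.png

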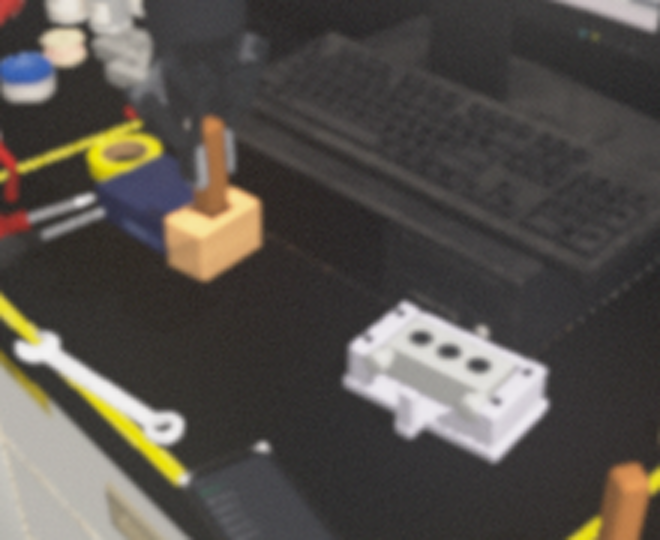

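View pics/wrist8.png

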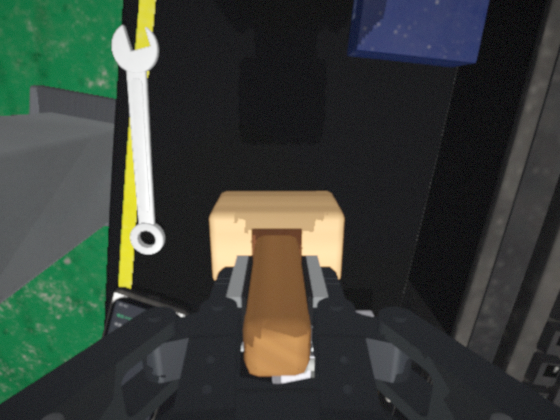

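The insert sits against the rear wall, the mallet is upright in the jaws and the spot below is clear. Lowering.

```bash
python3 -m jog '[[0,0,0.045,0,0,0,0],[0,0,0.03,0,0,0,0],[0,0,0.008,0,0,0,0],[0,0,0.002,0,0,0,0],[0,0,0,0,0,0,0],[0,0,0,0,0,0,0]]'; python3 -m jog '[[0,0,0.0015,0,0,0,0],[0,0,0,0,0,0,0],[0,0,0,0,0,0,0]]'
```

```text
clock: 19.45
tcp_pos: [0.4898, 0.1892, 0.0764]
eef_rot: [-0.0, 0.995, 0.095, 0.001]
wrist_force: [-0.4, -0.1, -2.6]
opening: 0.254
clock: 19.82
tcp_pos: [0.4892, 0.189, 0.0739]
eef_rot: [-0.0, 0.995, 0.095, 0.0]
wrist_force: [0.1, 0.2, -2.0]
opening: 0.251
```

```bash
python3 -m jog '[[0,0,0.001,0,0,0,0],[0,0,0.001,0,0,0,0],[0,0,0,0,0,0,0],[0,0,0,0,0,0,0]]'
```

```text
clock: 20.32
tcp_pos: [0.4893, 0.1894, 0.0738]
eef_rot: [-0.001, 0.995, 0.095, -0.0]
wrist_force: [-10.2, -2.2, 23.0]
opening: 0.253
```

```bash
python3 -m jog '[[0,0,-0.0015,0,0,0,0],[0,0,0,0,0,0,0],[0,0,0,0,0,0,0]]';  python3 -m jog '[[0,0,0,0,0,0,35],[0,0,0,0,0,0,45],[0,0,0,0,0,0,60],[0,0,0,0,0,0,80],[0,0,0,0,0,0,100],[0,0,0,0,0,0,100],[0,0,0,0,0,0,100],[0,0,-0.04,0,0,0,100],[0,0,-0.06,0,0,0,100],[0,0,-0.04,0,0,0,100],[0,0,0,0,0,0,100],[0,0,0,0,0,0,100]]'
python3 - <<'E'
from h import *
s=ctrl.snapshot("scene");cv2.imwrite("pics/s9.png",cv2.resize(s[90:310,150:400],None,fx=2.6,fy=2.6,interpolation=cv2.INTER_CUBIC))
print(tool()[0]);cv2.imwrite("pics/wrist9.png",ctrl.snapshot("wrist"))
t=ctrl.snapshot("top");cv2.imwrite("pics/top9.png",t);cv2.imwrite("pics/t9z.png",cv2.resize(t[150:240,220:320],None,fx=6,fy=6,interpolation=cv2.INTER_CUBIC))
E
```

```text
clock: 20.7
tcp_pos: [0.4894, 0.1892, 0.0738]
eef_rot: [-0.0, 0.995, 0.095, 0.0]
wrist_force: [-2.6, -0.3, 8.7]
opening: 0.251
clock: 22.2
tcp_pos: [0.4888, 0.1889, 0.2126]
eef_rot: [0.0, 0.995, 0.095, -0.0]
wrist_force: [-0.1, 0.5, -0.2]
opening: 1.0
[0.48850508 0.18871151 0.21214243]
```

View pics/s9.png

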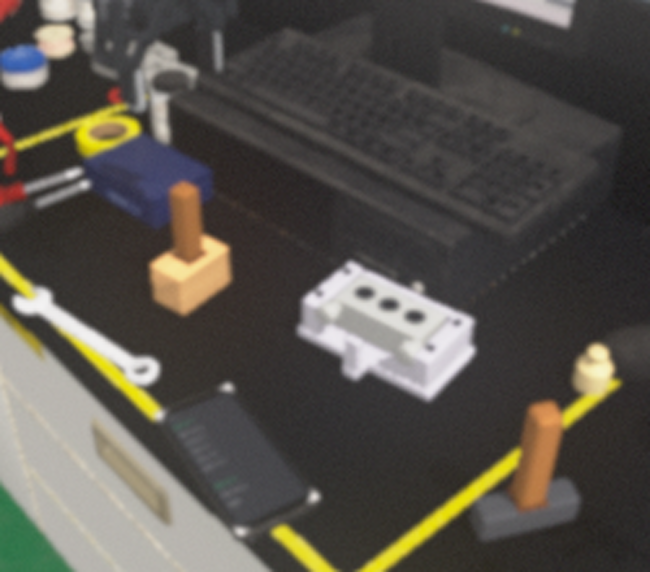

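View pics/wrist9.png

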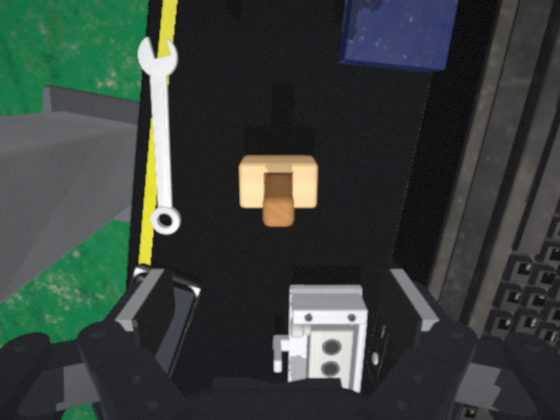

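View pics/t9z.png

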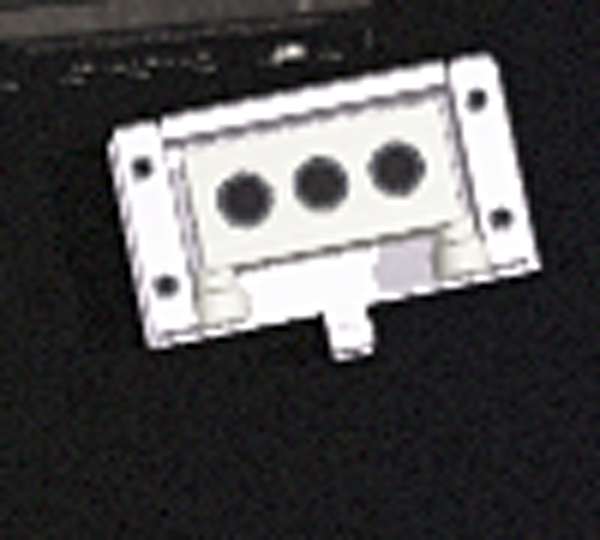

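The mallet stands upright with the gripper clear of it. The hammer hasn't moved, and the insert is square at the rear with its button faces level with the plate's front edge. Handing in.

```bash
python3 -c "
from bench import ctrl
print(ctrl.job_done(), ctrl.get_obs()['clock'])"
```

```text
the job is handed in; nothing more can be done
the job is handed in; nothing more can be done
```

The insert is fully home at both ends, and the mallet is standing upright on its head on the worktop, released. I handed the job in at about 22 s.

- **Knocking:** I used the wooden mallet and tapped the buttons alternately, left first. There were three working taps on each side, then one confirming tap on each. The left end's last working push was made in small steps. By my measurements the ends were never more than about 6 mm apart, or roughly 4 degrees.
- **Home check:** Both ends came up against a solid stop at the same depth. The force on each rose from about 8–10 N to about 24 N with almost no further travel. In the top and wrist pictures the insert had moved back about 19.9 mm and sat square, and the final top view shows the button faces level with the plate's front edge.
- **Last look:** The mallet stood upright with the gripper open and well clear of it, and the hammer was where it had been. The highest wrist force I read was about 28 N, but readings came only at the end of each move.
- **What disagreed:** The first bed position from the top camera was about 2.3 mm off sideways, so I used the wrist view. During pushes the mallet head lagged the tool by about 2 mm, so I judged "home" by the stop force and the pictures, not the tool position.

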